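Close the sample warmer and set its air lever

ROBOT

A 7-joint arm with a two-finger parallel gripper is mounted at the origin on the work surface. World frame = base frame: x ahead of the robot, y to its left, z up, the work surface at z = 0. Lengths are in m, angles in rad, forces in N, time in s.
With the tool pointing down it reaches from about 0.425 to 0.925 m from the base axis. Payload 6.8 kg.
Tool frame: the origin (TCP) lies on the front face of the gripper's body, between the roots of the fingers; the fingertips stand 73 mm ahead of it and the grasp point (between the pads) lies 54 mm ahead of it (env.nose_length is the distance from the TCP to the fingertips, in m); z points along the fingers, y is the line along which they close (so a half turn about z gives the same grasp; the last joint's range is limited). The gripper opens to 85 mm and grips with 20 to 120 N. Pads are 22 mm wide; open, the fingers measure 114 mm over their backs; the gripper's body (76 mm by 85 mm) begins 54 mm behind the grasp point. The pads swing forward as they close: fully open they stand 13 mm farther back than shut.
Start: joints at [-1.311, 0.477, 0.022, 1.555, -0.011, 1.109, -0.083], TCP at [0.243, 0.63, 0.304] pointing down, gripper open.
Joint ranges: [-2.96, 2.96], [-0.34, 2.1], [-1.41, 1.46], [0.24, 2.44], [-1.37, 4.51], [0.17, 1.92], [-2.96, 2.96]. Speed limits (rad/s): [2.39, 2.39, 3.14, 3.14, 3.14, 3.14, 3.14].

INTERFACE

Orientations are given as a unit quaternion [w, x, y, z].
In Python, from cell import env, kin, camera, calibration, job gives the robot as it stands. The module is installed in compiled form; this text tells all that it offers. Calls block until the motion is done:
- env.reach(position, orientation): joint-space move of the TCP to a pose.
- env.movel(position, velocity=0.15, rot=None, stop_force=None): straight line of the TCP; rot=None keeps the orientation; velocity is the mean speed in m/s. With stop_force (N) it stops when the force on the tool has changed by that much, and returns True; else False.
- env.goto_joints(angles): joint-space move.
- env.grip(opening, f_grip=None): finger opening in m; f_grip is the grip in N (None keeps the last); returns when the fingers have stopped.
- env.dwell(seconds).
- kin.inverse_kinematics(position, orientation): joint angles nearest the present ones, or None.
- env.get_state(): the state.
- camera(name): name is "scene" or "top" or "wrist"; returns (picture, depth): 400x640x3 uint8, blue, green, red; 400x640 float32, m along the optical axis (not along the pixel's ray), 0 where there is no reading.
- calibration(name): a dict with "fx", "fy", "cx", "cy" (pixels), "rvec" (rotation vector, rad) and "tvec" (3), from world to camera coordinates, as OpenCV has them. Camera axes: x right, y down, z forward; pixel columns grow to the right and rows downward; lengths in m; the calibration is good to about 2 mm. A picture is of the moment at which its call begins: read the wrist's pose just before it. calibration takes no time and is no camera call; for the wrist camera it gives the pose at the moment of the call.
A pose or a line that the arm cannot do raises env.PlanningError and nothing moves.
- job.job_done(): hands the job in; it is judged then, once.
The state is a dict: "time": time; "qpos": joint angles; "joint_velocities": joint speeds; "joint_torque": joint torques, N m; "tcp_pos": TCP position; "orientation": TCP orientation; "force": force on the tool from outside, world axes, zero at the start; "torque": the same for the moment, N m; "opening": finger opening in m; "gripper_force": force on a finger pad.
Only numpy, scipy, OpenCV 4.12 (cv2) and the standard library are available. Lean on these libraries where they do the work, as an engineer would, in place of code of your own. Each camera call takes 0.05 s, during which the arm holds its last target. There are 200 camera calls.

TASK

The tube racks are loaded in the bench warmer: first push its hinged lid fully shut, then swing the air lever on its flank away from its starting lean until it bears on the sprung buffer of the stop. Leave the lever resting there with the buffer lightly compressed, bearing with 3 to 9 N, without ever loading the buffer past 14 N or shifting the stop, and leave the bottle, cup and rack alone.

Things in the scene. Friction and masses are not known exactly. Their poses are not given: they have to be found in the camera images.
- warmer: bench warmer, a fixed white open-topped chamber 190 (x) by 220 (y) by 110 mm high, walls 12 mm; origin on the table. Its x axis points from its front (robot side) to its back, its y axis to its left; the chamber's centre lies at y = +40 mm, the lever and its quadrant plate on the -y flank, in the plane y = -115 mm. Its position and yaw vary.
- lid (a joint): angle of the grey lid: 0 fully shut (flat on the chamber), about 1.5 upright; its stiff hinge stays where it is left. Moving it takes about 3 to 5 N at the free edge
- lid_hinge (a point): middle of the lid's hinge line, at the back rim of the chamber, 110 mm up, on the lid's lower face; hinge along the warmer's y. The lid is 205 mm from hinge to free edge, 220 mm wide, 10 mm thick, no handle
- lid_edge (a point): middle of the lid's free edge, on the outer face (upper face when shut). To shut the lid, push on this face, the back side while it stands up
- lever (a joint): lean of the air lever from upright: 0 upright, negative leans to the warmer's front, positive to its back; limits -0.8 and 0.8. It starts leaning to the front and stays where it is left: about 4 to 6 N at the crossbar swings it when nothing else resists
- lever_hinge (a point): centre of the lever's hinge, axis along the warmer's y, 60 mm above the table
- lever_bar (a point): centre of the lever's black crossbar (24 mm diameter, 70 mm long along the hinge axis), 170 mm from the hinge at the top of the 12 mm round steel shaft; free on both sides and above
- lever_face (a point): point on the shaft's rear face, 80 mm from the hinge, that meets the buffer
- stop (a joint): setting of the stop: the lean of the lever at which its shaft just touches the uncompressed buffer, same sense as the lever's; set differently each time, held by a stiff friction clamp and not to be shifted
- stop_block (a point): middle of the stop's steel block (22 by 34 by 30 mm), 80 mm from the hinge and 43 mm behind the lever's line at touch
- buffer: round rubber nose (20 mm diameter) of the stop's spring buffer, facing the lever, 80 mm from the hinge; origin at the foremost point of the nose. It sinks straight into the block by up to 12 mm, spring rate not stated. Each newton on it adds about 0.47 N to the push at the crossbar, on top of the lever's own friction, which then keeps the lever where it is left
- dropper: bystander: upright amber bottle, 48 mm diameter, 100 mm tall, origin under its centre
- cup: bystander: upright white cup, 66 mm diameter, 75 mm tall, origin under its centre
- rack: bystander: white tube rack 75 by 150 by 45 mm, origin under its centre

How it is judged:
By the outcome, as a careful person would: the job done as asked, in the order asked, and still so for the second after the job is handed in, with the robot touching nothing.
It also fails if it takes over 64 s, if anything falls off the work surface, if the arm or the gripper's body presses on something with over 40 N, if the wrist force passes 120 N, or if a joint passes its speed limit or range.

## Working session

There is one attempt and no reset: what is moved stays moved. The work goes in short steps, each a Python script; the robot and the scene stay as the last script left them, time stands still between calls to the robot, and variables do not carry over. Pictures are saved under pics/ and viewed, at most 10 in all, crops included, and the job is handed in when it is done.

```bash
mkdir -p pics
cat > h.py <<'E'
import numpy as np, cv2
from cell import env, kin, camera, calibration, job
def cloud(name):
    c=calibration(name); im,d=camera(name)
    R=cv2.Rodrigues(np.array(c["rvec"],float))[0]; t=np.array(c["tvec"],float).ravel()
    v,u=np.mgrid[:400,:640]
    P=np.dstack([(u-c["cx"])/c["fx"]*d,(v-c["cy"])/c["fy"]*d,d])
    W=(P-t)@R; W[d==0]=np.nan
    return im,d,W
E
python3 - <<'E'
from h import *
print(env.get_state())
for n in("scene","top"):
    im,d,W=cloud(n); cv2.imwrite(f"pics/{n}0.png",im); np.save(n+"0.npy",W)
    c=calibration(n);R=cv2.Rodrigues(np.array(c["rvec"],float))[0];print(n,-R.T@np.array(c["tvec"]).ravel(),R[2],(d>0).mean())
E
```

```text
{'time': 0.0, 'qpos': array([-1.31109599,  0.47781425,  0.02235245,  1.55645646, -0.01153661,
        1.10935059, -0.0831021 ]), 'joint_velocities': array([ 0.00229871, -0.00090597,  0.00066294,  0.00062389,  0.00014354,
        0.00120515, -0.00158481]), 'joint_torque': array([-5.04030359e-04, -5.96450293e+01,  1.60756666e+00, -2.81197554e+01,
        1.23694714e-02,  9.38244833e-03,  3.84528548e-06]), 'tcp_pos': array([0.24253969, 0.62941047, 0.30291425]), 'orientation': array([-1.16658744e-04,  1.82869295e-01,  9.83136775e-01, -9.43171885e-04]), 'force': array([ 0.40523725,  0.57791288, -0.81786212]), 'torque': array([0.01827298, 0.00244735, 0.01011944]), 'gripper_force': 0.0, 'opening': 0.08535538168282478}
scene [1.1652004  0.17893593 1.21291484] [-0.51082733 -0.13845891 -0.84846012] 0.99584765625
top [ 0.34563925 -0.02884821  1.36747498] [ 0.16052726  0.01840723 -0.98685975] 0.9960390625
```

View pics/scene0.png

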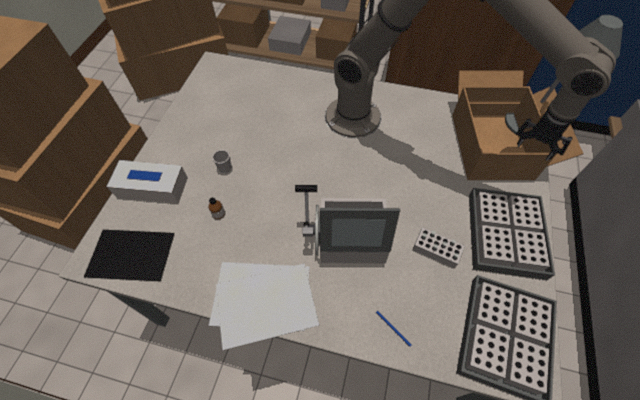

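View pics/top0.png

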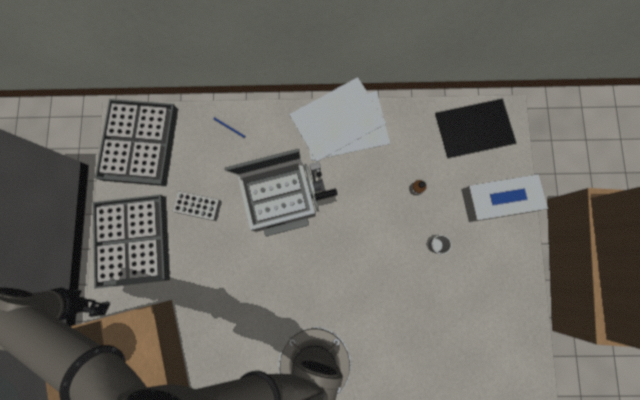

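The scene view shows the warmer with its lid near upright (lid at 355,230), the lever's crossbar at (306,188) and the stop at (308,230). In the top view the chamber is at (275,200), the bar at (322,195) and the stop at (318,178). The bottle, cup and rack are well clear of it.

Run:
```python
from h import *
for n,(x0,y0,x1,y1) in {"scene":(280,170,420,275),"top":(215,140,355,245)}.items():
    im=cv2.imread(f"pics/{n}0.png")[y0:y1,x0:x1]; cv2.imwrite(f"pics/{n}c.png",cv2.convertScaleAbs(cv2.resize(im,None,fx=5.5,fy=5.5,interpolation=cv2.INTER_CUBIC),alpha=1.3))
im=cv2.imread("pics/top0.png");W=np.load("top0.npy")
sl=np.zeros((400,640),bool);sl[140:245,215:355]=1
# rim
m=sl&(abs(W[...,2]-.11)<.006); m=cv2.morphologyEx(m.astype(np.uint8),cv2.MORPH_OPEN,np.ones((2,2)))
n,l,s,c=cv2.connectedComponentsWithStats(m)
for i in range(1,n):
    if s[i,4]>15:
        p=W[l==i]; r=cv2.minAreaRect(p[:,:2].astype(np.float32)*1000); print("z.11 comp",s[i],r,p.mean(0))
# black bar
for n in("top","scene"):
    im=cv2.imread(f"pics/{n}0.png");W=np.load(n+"0.npy");h=np.zeros((400,640),bool)
    if n=="top":h[180:205,300:345]=1
    else:h[178:198,285:325]=1
    m=h&(im.max(2)<50)&(W[...,2]>.12);p=W[m]
    print(n,"bar",m.sum(),np.argwhere(m).mean(0)[::-1],p.mean(0),cv2.minAreaRect(p[:,:2].astype(np.float32)*1000))
# lid plane
W=np.load("scene0.npy");h=np.zeros((400,640),bool);h[205:255,318:400]=1
m=h&(W[...,2]>.13);p=W[m];c=p.mean(0)
for _ in range(4):
    c=p.mean(0);u,s_,v=np.linalg.svd(p-c,full_matrices=False);p=p[abs((p-c)@v[2])<.005]
print("lid",len(p),c,v[2],p.min(0),p.max(0)); top=p[p[:,2]>p[:,2].max()-.006];print(top[np.argmin(top[:,1])],top[np.argmax(top[:,1])])
```

```text
z.11 comp [239 160  77  71 848] ((576.5940551757812, 121.06572723388672), (216.98104858398438, 223.037841796875), 13.884565353393555) [nan nan nan]
top bar 136 [324.93382353 194.17647059] [ 0.53972529 -0.04265105  0.22671388] ((546.0140380859375, -42.72709274291992), (31.228452682495117, 62.823883056640625), 14.072196006774902)
scene bar 144 [305.67361111 188.00694444] [ 0.54811759 -0.04080534  0.22587593] ((546.6912231445312, -41.71695327758789), (20.669530868530273, 65.06652069091797), 15.234251976013184)
lid 3040 [0.64977026 0.1440954  0.23143332] [-0.95634852 -0.23706075 -0.1708792 ] [0.60650075 0.03509296 0.1300527 ] [0.69071942 0.25393603 0.31722327]
[0.65826367 0.03509296 0.31208921] [0.60822444 0.24384002 0.31293005]
```

View pics/scenec.png

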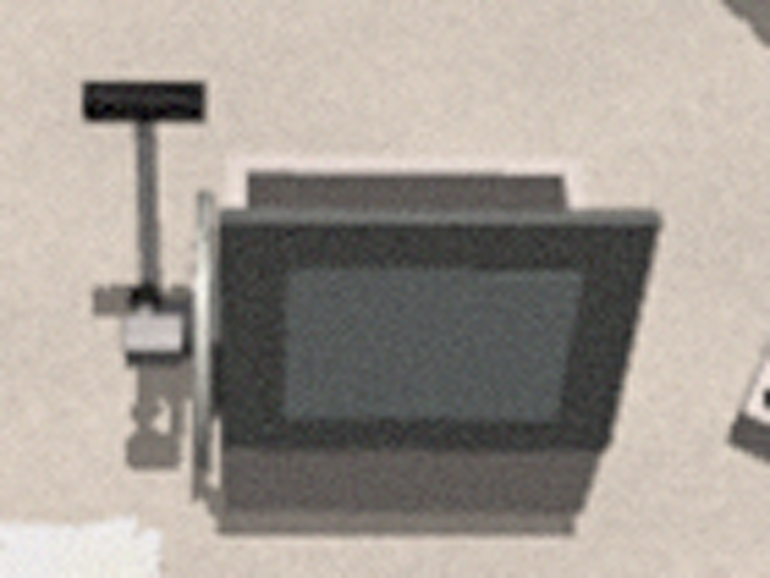

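View pics/topc.png

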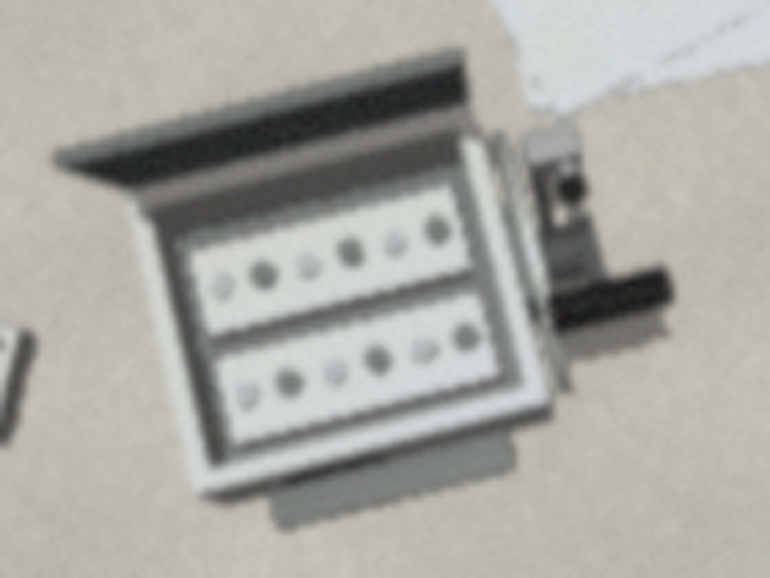

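Both crops agree. The yaw is about 13.9°, the lid stands at about 1.40 rad, and the bar is near (0.546,-0.042) leaning about -0.37. In the scene crop the stop block's top is at about pixel (308,230), behind the shaft. I'll check the rim and block, then shut the lid.

```bash
cat >> h.py <<'E'
from scipy.spatial.transform import Rotation as Ro
yaw=np.radians(13.9); ex=np.array([np.cos(yaw),np.sin(yaw),0]); ey=np.array([-np.sin(yaw),np.cos(yaw),0]); ez=np.array([0,0,1.])
XO,YO=.5813,-.0569
def w(x,y,z): return (XO+x)*ex+(YO+y)*ey+z*ez
def loc(p): return np.stack([p@ex-XO,p@ey-YO,p[...,2]],-1)
M=np.column_stack([np.cross(ey,-ez),ey,-ez])
q=Ro.from_matrix(M).as_quat(); Q=np.array([q[3],q[0],q[1],q[2]])
N=env.nose_length
def tip(x,y,z): return w(x,y,z)+[0,0,N]
E
cat > m.py <<'E'
from h import *
W=loc(np.load("top0.npy"));h=np.zeros((400,640),bool);h[140:245,215:355]=1
p=W[h&(abs(W[...,2]-.11)<.006)&(W[...,0]<.06)];print("rim pct",np.nanpercentile(p,[1,3,50,97,99],axis=0).round(4))
S=loc(np.load("scene0.npy"));p=S[224:237,303:314].reshape(-1,3);p=p[p[:,2]>.09]
im=cv2.imread("pics/scene0.png")[224:237,303:314].reshape(-1,3)
print("block",p.round(3)[::4])
print(kin.inverse_kinematics(tip(.14,.05,.33),Q),Q)
E
python3 m.py
```

```text
rim pct [[-0.1006 -0.0966  0.1045]
 [-0.1001 -0.0811  0.105 ]
 [-0.0692  0.0332  0.1093]
 [ 0.0515  0.1473  0.1141]
 [ 0.0571  0.148   0.1151]]
block [[ 0.025 -0.12   0.147]
 [ 0.024 -0.107  0.146]
 [ 0.029 -0.114  0.148]
 [ 0.028 -0.12   0.139]
 [ 0.029 -0.107  0.142]
 [ 0.03  -0.108  0.137]
 [ 0.04  -0.113  0.149]
 [ 0.04  -0.101  0.149]
 [ 0.046 -0.122  0.154]
 [ 0.045 -0.11   0.152]
 [ 0.043 -0.097  0.149]
 [ 0.048 -0.119  0.151]
 [ 0.048 -0.107  0.151]
 [ 0.048 -0.094  0.151]
 [ 0.05  -0.116  0.148]
 [ 0.049 -0.103  0.147]
 [ 0.049 -0.091  0.147]
 [ 0.055 -0.112  0.151]
 [ 0.054 -0.1    0.15 ]
 [ 0.056 -0.119  0.145]
 [ 0.057 -0.106  0.149]
 [ 0.056 -0.094  0.147]
 [ 0.059 -0.116  0.145]
 [ 0.058 -0.103  0.143]
 [ 0.056 -0.091  0.141]
 [ 0.059 -0.113  0.139]
 [ 0.059 -0.1    0.138]
 [ 0.058 -0.123  0.128]
 [ 0.058 -0.11   0.129]
 [ 0.06  -0.097  0.134]]
[-0.43772459  0.49942831  0.18703228  1.31132374 -0.09162508  1.33914304
  1.56139002] [-0.         -0.12100314  0.99265212  0.        ]
```

```bash
cat > lid.py <<'E'
from h import *
env.grip(0.0)
s=env.get_state(); env.movel(s["tcp_pos"]+[0,0,.13],velocity=.25)
env.reach(tip(.13,.05,.37),Q)
env.movel(tip(.13,.05,.27),velocity=.2)
f0=env.get_state()["force"]; hx=.095
def pt(th,r=.185,extra=0):
    off=.010+.011*np.sin(th)+extra
    return tip(hx-r*np.cos(th)+off*np.sin(th),.05,.11+r*np.sin(th)+off*np.cos(th))
env.movel(pt(1.4,extra=.012),velocity=.15)
for th in np.arange(1.3,0.05,-.15):
    env.movel(pt(th),velocity=.12)
    s=env.get_state(); print(round(th,2),s["tcp_pos"].round(3),(s["force"]-f0).round(1),round(s["time"],1))
hit=env.movel(pt(0,extra=-.006),velocity=.03,stop_force=14)
s=env.get_state();print(hit,s["tcp_pos"]-[0,0,N],(s["force"]-f0).round(1))
env.movel(s["tcp_pos"]+[0,0,.1],velocity=.2)
env.reach(tip(-.15,-.115,.30),Q)
im,d,W=cloud("scene");cv2.imwrite("pics/s1.png",im);np.save("s1.npy",W)
L=loc(W);p=L[(abs(L[...,1]-.04)<.09)&(L[...,2]>.09)&(abs(L[...,2])<.16)&(abs(L[...,0])<.09)]
print("lid top z",np.polyfit(p[:,0],p[:,2],1),len(p)); print(env.get_state()["time"])
cv2.imwrite("pics/s1c.png",cv2.resize(im[150:290,260:430],None,fx=4,fy=4))
E
python3 lid.py
```

```text
1.3 [0.63  0.149 0.366] [-1.3  0.8 -0.2] 5.3
1.15 [0.603 0.142 0.36 ] [-0.2  0.5 -0.1] 5.7
1.0 [0.577 0.136 0.349] [-0.7 -0.2 -0.8] 6.1
0.85 [0.553 0.13  0.334] [-0.4  0.4 -0.5] 6.5
0.7 [0.532 0.125 0.315] [-0.7  0.3  0.5] 6.9
0.55 [0.514 0.12  0.293] [-0.1  1.  -0.1] 7.3
0.4 [0.499 0.116 0.268] [-0.9  0.8 -0.9] 7.7
0.25 [0.488 0.114 0.241] [-0.8  0.4 -0.6] 8.1
0.1 [0.481 0.112 0.213] [-1.1  0.2 -0.3] 8.5
True [0.47924917 0.11152108 0.1205008 ] [-3.2 -0.8  9.8]
lid top z [-0.00224808  0.12055234] 2719
10.6083
```

View pics/s1c.png

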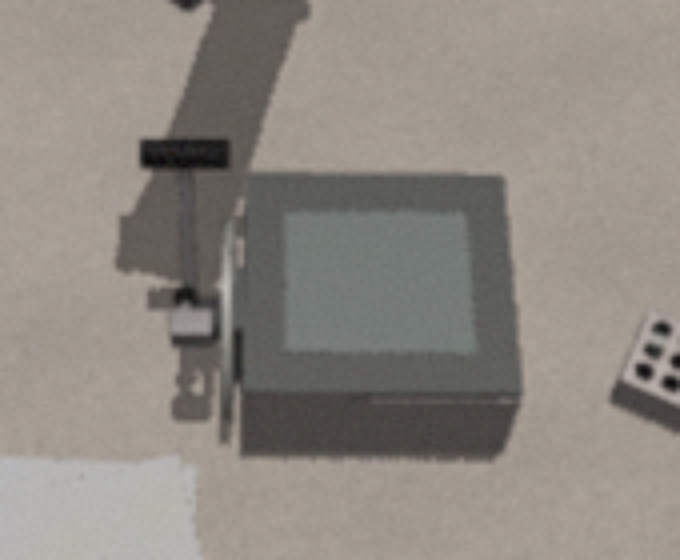

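The lid is flat: its top is at z=0.1205 with slope about 0. The lever hasn't moved, and the bar is at crop (185,153). Next I'll push the lever in small steps, watching the force.

```bash
cat >> h.py <<'E'
def tp(a,ext=0): return tip(.17*np.sin(a)-.023+ext,-.115,.06+.17*np.cos(a)-.010)
def meas(a,f0,n=12):
    fs=[]
    for _ in range(n): env.dwell(.01); fs.append(env.get_state()["force"])
    f=np.mean(fs,0)-f0
    return -(f@ex*np.cos(a)-f[2]*np.sin(a)), f
E
cat > lev.py <<'E'
from h import *
import json
env.movel(tp(-.37,-.04),velocity=.2)
f0=meas(0,0)[1]
log=[]
for a in (-.38,-.34,-.28,-.24,-.2):
    env.movel(tp(a),velocity=.06); t,f=meas(a,f0,6); print(round(a,3),round(t,2),f.round(1))
a=-.2; hi=0
while a<.3:
    a+=.008 if a<-.1 else .005
    env.movel(tp(a),velocity=.02,stop_force=6); t,f=meas(a,f0); log.append((a,t))
    base=np.median([x[1] for x in log][:8])
    hi=hi+1 if t>base+1.7 else 0
    if hi>=2 or t>base+3 or env.get_state()["time"]>38: break
for a,t in log: print(f"{a:.3f}:{t:.2f}",end=" ")
json.dump(dict(f0=list(f0),log=log),open("log.json","w")); print("\nbase",base,env.get_state()["time"])
E
python3 lev.py
```

```text
-0.38 2.27 [-2.5  0.5 -0.4]
-0.34 3.93 [-4.9 -0.1  1.8]
-0.28 2.91 [-3.8  0.1  2.2]
-0.24 3.22 [-3.9 -0.7  2.6]
-0.2 2.75 [-3.1 -0.8  1.9]
-0.192:4.27 -0.184:5.27 -0.176:5.06 -0.168:5.18 -0.160:4.82 -0.152:5.15 -0.144:4.98 -0.136:5.20 -0.128:4.89 -0.120:4.84 -0.112:4.92 -0.104:4.98 -0.096:4.99 -0.091:5.18 -0.086:5.38 -0.081:5.27 -0.076:5.31 -0.071:5.24 -0.066:5.22 -0.061:5.14 -0.056:5.26 -0.051:5.01 -0.046:4.85 -0.041:5.02 -0.036:5.11 -0.031:5.19 -0.026:4.86 -0.021:5.30 -0.016:5.26 -0.011:5.18 -0.006:4.91 -0.001:5.00 0.004:4.81 0.009:5.04 0.014:5.11 0.019:5.25 0.024:5.21 0.029:4.89 0.034:5.21 0.039:4.81 0.044:4.92 0.049:5.02 0.054:4.78 0.059:4.83 0.064:5.03 0.069:5.29 0.074:5.56 0.079:6.25 0.084:6.39 0.089:6.80 0.094:7.15 0.099:7.62 
base 5.102958676485114 31.6917
```

The force sits flat at 5.1 N, starts rising at a lean of about 0.07, and now reads +2.5 N. That puts about 5.4 N on the buffer, near mid-band. I'll back off and check.

```bash
cat > fin.py <<'E'
from h import *
import json
f0=np.array(json.load(open("log.json"))["f0"])
print(meas(.099,f0,20))
env.movel(tp(.099,-.02),velocity=.03)
env.movel(tp(.099,-.10),velocity=.15)
print("free",meas(0,f0,20))
env.reach(tip(-.14,-.115,.30),Q)
env.dwell(.5)
im,d,W=cloud("scene"); L=loc(W)
h=np.zeros((400,640),bool);h[165:240,280:330]=1
m=h&(im.max(2)<50)&(L[...,2]>.19)&(abs(L[...,1]+.115)<.05);p=L[m]
print("bar",m.sum(),p.mean(0),"expected x",.17*np.sin(.099))
p=L[(abs(L[...,1]-.04)<.09)&(L[...,2]>.09)&(L[...,2]<.16)&(abs(L[...,0])<.09)];print("lid",np.polyfit(p[:,0],p[:,2],1))
s=L[224:237,303:314].reshape(-1,3);S=loc(np.load("scene0.npy"))[224:237,303:314].reshape(-1,3)
g=(s[:,2]>.14)&(S[:,2]>.14);print("block shift",np.median(s[g]-S[g],0),g.sum())
print(env.get_state()["time"])
cv2.imwrite("pics/s2c.png",cv2.resize(im[150:290,260:430],None,fx=4,fy=4))
E
python3 fin.py
```

```text
(np.float64(7.592010311627449), array([-6.94494361, -1.70870582,  4.80562426]))
free (np.float64(-0.13577390586468102), array([ 0.02389479,  0.46863321, -0.17227442]))
bar 156 [ 0.02000096 -0.11400884  0.23731996] expected x 0.0168025216642156
lid [-0.0020293  0.1205535]
block shift [1.16825366e-05 8.95741755e-07 2.29096726e-05] 91
34.5167
```

View pics/s2c.png

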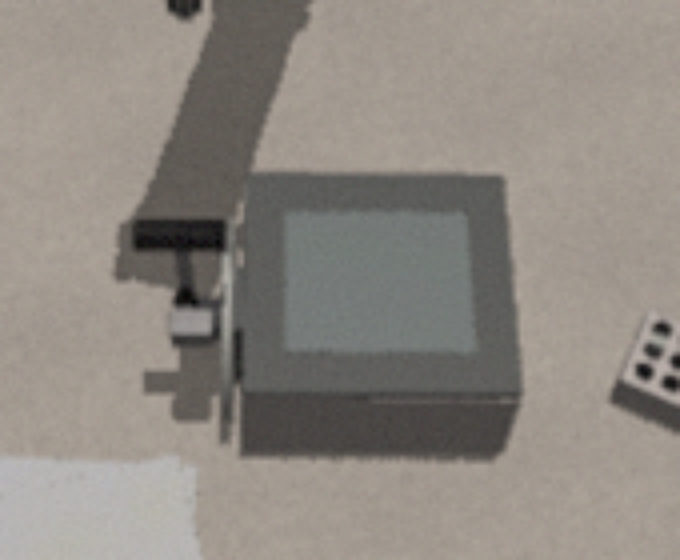

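The lever rests on the buffer: the bar is at crop (180,234), the shaft touches the nose, the block hasn't shifted and the lid is shut. The robot is clear.

```bash
python3 -c "
from h import *
print(job.job_done())"
```

```text
the job is handed in; nothing more can be done
None
```

I handed the job in at about 35 s: the lid is fully shut, and the lever rests on the buffer at about 5 N (estimated from the push force), with the stop unshifted and the bottle, cup and rack untouched.

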